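Unclip the filter cover of a respirator blower

TASK

Open the filter compartment of the respirator blower that lies in its charging cradle: press the orange snap tab inward gently until the cover pops up (the thin tab cracks if it is shoved with more than 15 N), then lift the cover off (its rib is the handle), slipping its two tongues out of their slots without pulling the blower up out of the cradle. Lay the cover flat, outer face up, inside the cardboard box and let go; set it down, do not drop it, and leave the spray bottle, round filter and sanding block where they are.

Things in the scene. Friction and masses are not known exactly. Their poses are not given: they have to be found in the camera images.
- unit: Dark grey respirator blower, 1.1-1.5 kg, loose in its cradle. Origin: centre of its underside; z up, -x the tab end, +x the hose-outlet end. 110 mm wide; rim z 58 mm. Pushed at the tab, the whole blower may first slide along its +x, dragging 3-5 N, by 0-18 mm (how far is not measured) to the cradle's end wall; only then does the tab bend fully. A block at x 72-112 mm, top z 73, overhangs the slots.
- tab: Orange flexing snap tab. Origin: its root, where it bends about y, at x -91, z 10 mm on the blower. Its head hooks over the cover's lip. Pushed inward (blower +x) near its top it bends about 7 mm at 6-11 N, then the lip jumps past the hook (force drops a little); dead stop at 8 mm. Over 15 N breaks it. Let go, it springs out against the popped lip.
- tab_face (a point): Where to press: on the outer face of the tab's head, 79 mm above the blower's underside, x -101 mm. The face looks to blower -x, is 24 mm wide, from z 63 to 84 mm above the underside, and moves with the tab. The lip below it jumps up about 9 mm, so keep fingertips about 10 mm above the latched lip.
- cover_rib (a point): Centre of the pull rib on the grey louvred cover: 60 mm long (x), 12 wide (y), 18 high; the plate's outer face is 9 mm below. Axes of the cover, as the blower's when latched; z out of the outer face. Plate 4 mm thick, 100 wide, from 65 mm on the -x side to 80 mm on the +x side of this point; ribs 5 mm deep below. On a flat floor this point is 18 mm up.
- cover_lip (a point): Middle of the top edge of the cover's lip, a bar 60 x 8 mm along y at its -x end: 90 mm to -x of the rib's centre and 9 mm below it. Latched: 63 mm above the blower's underside, under the tab's hook. Popped by the springy filter seal below: about 9 mm higher.
- cover: The cover as a whole, about 120 g. Origin: plate's underside, 10 mm to +x and 13 mm below the rib's centre. Two tongues continue the plate at its +x end (to 80 mm from the origin), 8 mm deep in slots of the blower. Popped, it is tilted about them by 0.05 rad, -x end up; swing it up a little more and draw it 10-20 mm along its -x to free them, then lift.
- cradle: Black charging cradle fixed to the bench, about 246 x 125 mm, floor 6 mm thick, walls up to 36 mm. Origin: underside of its floor; axes along the blower's.
- tray: Shallow open cardboard box fixed to the bench, 190 (x) x 270 (y) x 42 mm outside, walls and floor 4 mm. Origin: centre of its underside.
- tray_floor (a point): Centre of the box's inner floor, 4 mm above the bench; axes of the box, long side along y.
- spray_bottle: Pale spray bottle with a white head, 72 mm across, 186 mm high. Origin: centre of its underside. Leave alone.
- round_filter: Round white respirator filter, 100 mm across, 36 mm high. Origin: centre of its underside. Leave alone.
- sanding_block: Wooden sanding block with a green sole, 110 x 66 x 34 mm. Origin: centre of its underside. Leave alone.
Mind the look-alikes: they are no part of the job. What is shaped like the cover but red or yellow is not meant.

How it is judged:
On the way:
1. the tab is pressed in and the lip of the cover has popped up past the hook (4 mm or more above its latched height) (z of cover_lip in the frame of unit above 0.067 m), for 0.2 s.
At the end, for the whole second after the job is handed in: The cover lies flat, outer face up, on the floor of the cardboard box (rib centre less than 26 mm above the box's floor and within 100 mm of its centre, tilt under 0.12 rad), at rest and released; the blower sits level in its cradle (raised less than 6 mm, tilt under 0.06 rad) (z of cover_rib in the frame of tray_floor below 0.026 m and angle between cover's own z axis and vertical below 0.12 rad and horizontal distance between cover_rib and tray_floor below 0.1 m and linear speed of cover below 0.02 m/s and z of unit in the frame of cradle below 0.012 m and angle between unit's own z axis and vertical below 0.06 rad); the robot touches nothing.
It fails at once if the snap tab is overloaded: pushed with more than 15 N (contact force between any of the fingers, the arm and tab above 15 N).
It fails at once if the blower is pulled up out of its cradle (lifted more than 15 mm) (z of unit in the frame of cradle above 0.021 m).
It fails at once if the cover is dropped: away from the blower it falls faster than 0.63 m/s (more than 20 mm) with no finger on it (linear speed of cover above 0.63 m/s and contact force between the fingers and cover below 0.1 N and horizontal distance between cover_rib and unit above 0.1 m).
It fails at once if the spray bottle, round filter or sanding block is shifted more than 20 mm (distance of any of spray_bottle, round_filter, sanding_block from where it was at the start of the episode above 0.02 m).
It also fails if it takes over 67 s, if anything falls off the work surface, if the arm or the gripper's body presses on something with over 40 N, if the wrist force passes 120 N, or if a joint passes its speed limit or range.

ROBOT

A 7-joint arm with a two-finger parallel gripper is mounted at the origin on the work surface. World frame = base frame: x ahead of the robot, y to its left, z up, the work surface at z = 0. Lengths are in m, angles in rad, forces in N, time in s.
With the tool pointing down it reaches from about 0.425 to 0.875 m from the base axis. Payload 4.7 kg.
Tool frame: the origin (TCP) lies on the centre line of the jaws, within the pads' length; the fingertips stand 22 mm ahead of it and the grasp point (between the pads) lies 3 mm ahead of it; z points along the fingers, y is the direction in which the jaws open and shut (so a half turn about z gives the same grasp; the last joint's range is limited). The gripper opens to 87 mm and grips with 3 to 60 N. Pads are 19 mm wide; open, the fingers measure 117 mm over their backs; the gripper's body (75 mm by 190 mm) begins 51 mm behind the grasp point.
Start: joints at [1.283, 0.321, -0.07, 1.45, 0.023, 1.371, -0.057], TCP at [0.193, -0.621, 0.245] pointing down, gripper open.
Joint ranges: [-2.86, 2.86], [-0.3, 2.09], [-1.38, 1.24], [0.06, 2.45], [-1.56, 4.7], [0.09, 2.05], [-2.69, 2.69]. Speed limits (rad/s): [2.57, 2.57, 3.14, 3.14, 3.14, 3.14, 3.14].

INTERFACE

Orientations are given as a rotation vector (axis times angle).
In Python, from bench import ctrl, imaging, close_job, finder gives the robot as it stands. The module is installed in compiled form; this text tells all that it offers.
- The arm moves only by the shell command python3 -m jog 'ROWS' [FORCE]. ROWS is JSON, a list that holds one entry, the list of rows, each a list of 7 numbers: the shift along the tool's x, y, z in cm, then the turn, a rotation vector about the tool's x, y, z in degrees, then the finger opening in cm, from 0 to 8.7. In form: [[[dx, dy, dz, ax, ay, az, claw], ...]]. A call has 1 to 12 rows; each row shifts and turns the commanded pose from where the row before left it, along the tool's axes as they then stand; what a row does not reach is not made up. A row lasts 1/10 s, in which the tool goes at most 50 mm and 8.59 degrees, less where a joint would pass 70% of its speed; a pose out of reach is approached as far as the arm can. A call is refused whole if a number of a shift passes 5 or a number of a turn 8.59, either way. A call with a gripper value outside its range is refused whole. The fingers move at their own pace and stop on an object; FORCE is the grip in N (left out, the last holds). Time passes only in rows, so rows that do not move let the fingers close. It gives the time, the measured TCP pose, the force and the opening at its end, in the units of the state.
- ctrl.get_state(): the state, without advancing time (a new reading comes with each control period).
- imaging.get_image(name): name is "scene" or "top" or "wrist"; returns a dict with "frame" (420x560x3 uint8, red, green, blue), "intrinsics" (3x3 intrinsics, pixels), "k1" (the pictures are not rectified: a ray, as slopes to the right and down, at radius r is drawn at 1 + k1 r^2 times it, then the intrinsics apply), "pose" (4x4, takes a point from camera to world coordinates). Camera axes: x right, y down, z forward; pixel columns grow to the right and rows downward; lengths in m; the calibration is good to about 2 mm. A picture is of the moment at which its call begins. There is no depth.
- close_job(): hands the job in, once; it reports no verdict.
Trained networks look in the newest picture that a camera, given by its name, has taken for a name from the list of things; names that differ only in an ending like _2 or _b are one class to them, and where a whole thing is asked for, a point or a joint stands for the part that bears it (a point fixed in the world has none). Each returns a list of dicts, best first, with "conf" (0 to 1); they miss things now and then, are a little off and sometimes report something else, mostly with a low value. They report only what shows in the picture. A call takes as long as a camera call. They do not tell look-alikes from the thing itself.
- finder.trace(label, camera): "region" (420x560 bool, what is visible of it) and "point" ([row, column] as shares, 0 to 1, of the picture: columns of its width, rows of its height, amid what is visible of it).
- finder.spot_point(label, camera): "point" ([row, column] as shares, 0 to 1, of the picture: columns of its width, rows of its height: a listed point, or the origin of a listed thing).
The state is a dict: "time": time; "joint_positions": joint angles; "qd": joint speeds; "joint_torque": joint torques, N m; "position": TCP position; "tool_rot": TCP orientation; "ft_force": force on the tool from outside, world axes, zero at the start; "torque": the same for the moment, N m; "grip_width": opening from 0.0 (shut) to 1.0 (fully open).
Only numpy, scipy, OpenCV 4.12 (cv2) and the standard library are available. Lean on these libraries where they do the work, as an engineer would, in place of code of your own. Each camera call takes 0.05 s, during which the arm holds its last target. There are 200 camera calls.

## Working session

There is one attempt and no reset: what is moved stays moved. The work goes in short steps, Python scripts to look and compute and a shell command to move; the robot and the scene stay as the last step left them, time stands still between calls to the robot, and variables do not carry over. Pictures are saved under pics/ and viewed, about 8 in all and at most 12, crops included, and the job is handed in when it is done.

```bash
mkdir -p pics; cat > h.py <<'E'
import numpy as np, cv2
from bench import ctrl, imaging, finder
from scipy.spatial.transform import Rotation as R
def ray(im,pt):
    K=im["intrinsics"];u=pt[1]*560;v=pt[0]*420
    d=np.array([[im["k1"],0,0,0]],float)
    # distortion r^2 model
    x=np.array([(u-K[0][2])/K[0][0],(v-K[1][2])/K[1][1]]);p=x.copy()
    for _ in range(30): p=x/(1+im["k1"]*(p@p))
    T=np.array(im["pose"]);return T[:3,3],T[:3,:3]@np.array([p[0],p[1],1])
def atz(im,pt,z):
    o,d=ray(im,pt);return o+d*(z-o[2])/d[2]
def proj(im,P):
    T=np.array(im["pose"]);c=T[:3,:3].T@(np.array(P)-T[:3,3]);s=c[:2]/c[2];s=s*(1+im["k1"]*(s@s));K=im["intrinsics"]
    return np.array([K[0][0]*s[0]+K[0][2],K[1][1]*s[1]+K[1][2]])
def tri(obs):
    A=np.zeros((3,3));b=np.zeros(3);L=[]
    for im,pt in obs:
        o,d=ray(im,pt);d=d/np.linalg.norm(d);M=np.eye(3)-np.outer(d,d);A+=M;b+=M@o;L.append((M,o))
    p=np.linalg.solve(A,b);return p,[round(float(np.linalg.norm(M@(p-o)))*1000,1) for M,o in L]
def save(im,n,s=1):
    cv2.imwrite(n,cv2.cvtColor(im["frame"],cv2.COLOR_RGB2BGR))
E
python3 - <<'E'
from h import *
ims={c:imaging.get_image(c) for c in("scene","top","wrist")}
save(ims["scene"],"pics/s1.png");save(ims["top"],"pics/t1.png")
for c in ims: print(c,np.round(ims[c]["pose"],3).tolist())
print(ctrl.get_state())
for l in("unit","tab","tab_face","cover_rib","cover_lip","cover","cradle","tray_floor","spray_bottle","round_filter","sanding_block"):
    for c in("scene","top"):
        print(l,c,[(round(r["conf"],2),round(r["point"][1]*560),round(r["point"][0]*420)) for r in finder.spot_point(l,c)[:3]])
    a=finder.spot_point(l,"scene");b=finder.spot_point(l,"top")
    if a and b:print("  tri",[np.round(x,3).tolist() for x in tri([(ims["scene"],a[0]["point"]),(ims["top"],b[0]["point"])])])
E
```

```text
scene [[-0.124, 0.671, -0.731, 1.446], [0.992, 0.082, -0.094, -0.038], [-0.003, -0.737, -0.676, 0.948], [0.0, 0.0, 0.0, 1.0]]
top [[0.016, -0.989, 0.146, 0.316], [-1.0, -0.014, 0.01, -0.171], [-0.008, -0.147, -0.989, 1.352], [0.0, 0.0, 0.0, 1.0]]
wrist [[0.299, -0.912, -0.28, 0.27], [-0.954, -0.286, -0.085, -0.597], [-0.002, 0.293, -0.956, 0.384], [0.0, 0.0, 0.0, 1.0]]
{'time': 0.15, 'joint_positions': array([ 1.2831019 ,  0.32166683, -0.07006433,  1.45140548,  0.02258862,
        1.3707995 , -0.05692634]), 'qd': array([ 0.00036733, -0.0016999 ,  0.00076275, -0.00519711, -0.00138084,
       -0.00270098,  0.00017852]), 'joint_torque': array([-3.25707715e-04, -4.91796899e+01, -4.04686863e-01, -3.12877285e+01,
       -6.40303153e-02,  4.04243649e-02,  1.39296822e-04]), 'position': array([ 0.1930347 , -0.62026508,  0.24369804]), 'tool_rot': array([-3.10445407e+00, -4.72004585e-01,  4.79284391e-04]), 'ft_force': array([ 0.42860542, -0.08534206, -0.67692873]), 'torque': array([ 0.05908648, -0.00761564,  0.02144954]), 'grip_width': 1.0028770519657397}
unit scene [(0.78, 264, 228)]
unit top 
[... 534 characters left out ...]
0.112], [21.6, 21.6]]
cover scene [(0.85, 260, 213), (0.85, 153, 163), (0.6, 258, 151)]
cover top [(0.91, 322, 309), (0.91, 434, 276), (0.9, 303, 190)]
  tri [[0.217, -0.278, -0.253], [5.5, 5.5]]
cradle scene [(0.81, 264, 230)]
cradle top []
tray_floor scene []
tray_floor top [(0.97, 148, 197), (0.21, 309, 132)]
spray_bottle scene [(0.93, 362, 298)]
spray_bottle top [(0.72, 213, 128)]
  tri [[0.719, 0.044, -0.003], [6.0, 6.0]]
round_filter scene [(0.57, 414, 307)]
round_filter top [(0.71, 164, 120), (0.26, 297, 189)]
  tri [[0.736, 0.169, 0.007], [3.9, 3.9]]
sanding_block scene [(0.8, 239, 287)]
sanding_block top [(0.93, 311, 131), (0.3, 301, 189)]
  tri [[0.716, -0.234, -0.009], [0.3, 0.3]]
```

View pics/s1.png

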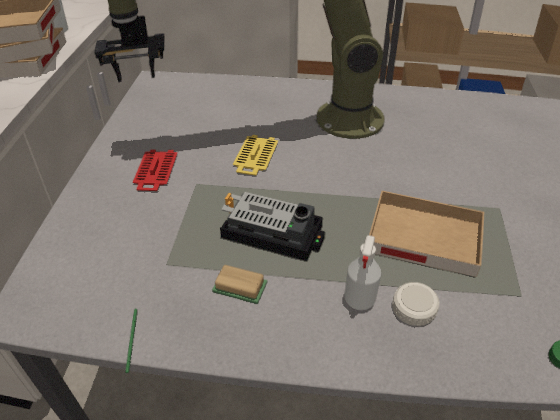

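View pics/t1.png

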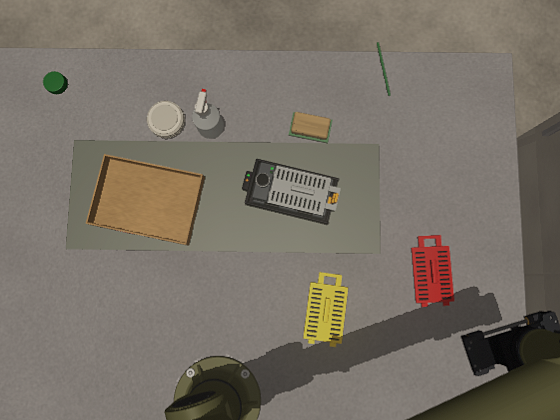

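The blower is at (290,190) in top and (265,225) in scene, with the tab at its right end in top, towards world -y. The box is at (148,197) in top. The red and yellow covers are decoys. Next I fit the poses.

```bash
cat > fit.py <<'E'
from h import *
from scipy.optimize import least_squares
L={"unit":(0,0,0),"tab":(-91,0,10),"tab_face":(-101,0,79),"cover_lip":(-90+0,0,63),"cradle":(0,0,-6)}
E
python3 - <<'E'
from h import *
from scipy.optimize import least_squares
ims={c:imaging.get_image(c) for c in("scene","top")}
# rib x in unit: cover lip under hook; tongues -> unknown: fit rx
obs=[]
near={"scene":(260,215),"top":(305,192)}
for l in("unit","tab","tab_face","cover_lip","cover_rib","cover"):
  for c in ims:
    for r in finder.spot_point(l,c):
      p=np.array([r["point"][1]*560,r["point"][0]*420])
      if r["conf"]>.4 and abs(p-near[c]).max()<50 and not(c=="scene" and l[:5]=="cover" and p[1]<190): obs.append((l,c,p));break
def P(l,v):
    x,y,th,lx=v
    q={"unit":(0,0,0),"tab":(-.091,0,.010),"tab_face":(-.101,0,.079),"cover_lip":(lx,0,.063),"cover_rib":(lx+.09,0,.072),"cover":(lx+.1,0,.059)}[l]
    c,s=np.cos(th),np.sin(th);return np.array([x+c*q[0]-s*q[1],y+s*q[0]+c*q[1],q[2]+.006])
f=lambda v:np.concatenate([proj(ims[c],P(l,v))-p for l,c,p in obs]+[[(v[3]+.095)*1000]])
s=least_squares(f,[.53,-.19,1.5,-.095],x_scale=[.01,.01,.1,.01],loss="soft_l1",f_scale=2);print(s.x,np.degrees(s.x[2]))
for (l,c,p),e in zip(obs,np.array(f(s.x)[:-1]).reshape(-1,2)):print(l,c,p.round(),e.round(1))
for l in("tab_face","cover_rib","cover_lip"):print(l,P(l,s.x).round(3))
for px in[(107,156),(204,175),(187,244),(88,226)]:print(atz(ims["top"],(px[1]/420,px[0]/560),.042).round(3))
print("tray",atz(ims["top"],finder.spot_point("tray_floor","top")[0]["point"],.004))
E
```

```text
[ 0.53818951 -0.20415785  1.26482751 -0.09543652] 72.46927841524996
unit scene [266. 228.] [-3.4  1.6]
tab scene [229. 217.] [ 1.6 -0.4]
tab_face scene [226. 198.] [-0.5 -2.9]
cover_lip scene [230. 200.] [-2.1  0.8]
cover_lip top [335. 201.] [ 0.2 -0.4]
cover_rib scene [259. 205.] [0.8 2.8]
cover_rib top [303. 188.] [-0.2  1.5]
cover scene [264. 216.] [-0.  -3.2]
cover top [302. 190.] [-3.3 -0.6]
tab_face [ 0.508 -0.3    0.085]
cover_rib [ 0.537 -0.209  0.078]
cover_lip [ 0.509 -0.295  0.069]
[0.625 0.31  0.042]
[0.577 0.05  0.042]
[0.395 0.087 0.042]
[0.438 0.348 0.042]
tray [0.51951506 0.19962413 0.004     ]
```

```bash
python3 -m jog '[[[3.1,-1.46,0,0,0,0,0],[3.1,-1.46,0,0,0,0,0],[3.1,-1.46,0,0,0,0,0],[3.1,-1.46,0,0,0,0,0],[3.1,-1.46,0,0,0,0,0],[3.1,-1.46,0,0,0,0,0],[3.1,-1.46,0,0,0,0,0],[3.1,-1.46,0,0,0,0,0],[3.1,-1.46,0,0,0,0,0],[3.1,-1.46,0,0,0,0,0],[3.1,-1.46,0,0,0,0,0],[3.1,-1.46,0,0,0,0,0]]]'
python3 -m jog '[[[0,0,0,0,0,-8.2,0],[0,0,0,0,0,-8.2,0],[0,0,0,0,0,-8.2,0],[0,0,0,0,0,-8.2,0],[0,0,0,0,0,-8.2,0],[0,0,0,0,0,-8.2,0],[0,0,0,0,0,-8.2,0],[0,0,0,0,0,0,0],[0,0,0,0,0,0,0]]]'
cat > look.py <<'E'
import sys
from h import *
im=imaging.get_image("wrist");save(im,sys.argv[1])
for l,z in(("tab_face",.085),("cover_lip",.069),("cover_rib",.078),("cover",.065),("unit",.006),("tab",.016)):
    print(l,[(round(r["conf"],2),round(r["point"][1]*560),round(r["point"][0]*420),atz(im,r["point"],z).round(3).tolist()) for r in finder.spot_point(l,"wrist")[:2]])
s=ctrl.get_state();m=R.from_rotvec(s["tool_rot"]).as_matrix()
print(s["time"],s["position"].round(4),m.round(3).tolist(),"yaw",np.degrees(np.arctan2(m[1,0],m[0,0])),s["ft_force"].round(2),s["grip_width"],s["joint_positions"].round(2))
E
python3 look.py pics/w1.png
```

```text
time: 4.3
position: [0.4972, -0.3418, 0.2448]
tool_rot: [3.105, 0.472, 0.0]
ft_force: [0.1, -0.4, 0.7]
grip_width: 0.026
time: 5.2
position: [0.4962, -0.3429, 0.2446]
tool_rot: [2.501, 1.901, -0.0]
ft_force: [-0.4, 0.7, 0.7]
grip_width: 0.006
tab_face [(0.66, 289, 149, [0.515, -0.3, 0.085])]
cover_lip [(0.77, 285, 148, [0.511, -0.299, 0.069]), (0.63, 131, 175, [0.353, -0.284, 0.069])]
cover_rib [(0.95, 282, 40, [0.533, -0.207, 0.078]), (0.9, 51, 186, [0.277, -0.272, 0.078])]
cover [(0.85, 283, 33, [0.536, -0.199, 0.065]), (0.71, 52, 187, [0.268, -0.273, 0.065])]
unit []
tab [(0.58, 291, 132, [0.521, -0.289, 0.016])]
5.55 [ 0.4963 -0.3428  0.2446] [[0.265, 0.964, -0.0], [0.964, -0.265, -0.0], [-0.0, 0.0, -1.0]] yaw 74.65956339223509 [-0.27 -0.75 -0.52] 0.00860611654053998 [ 0.92  0.25 -0.43  1.56  0.1   1.35  0.21]
```

View pics/w1.png

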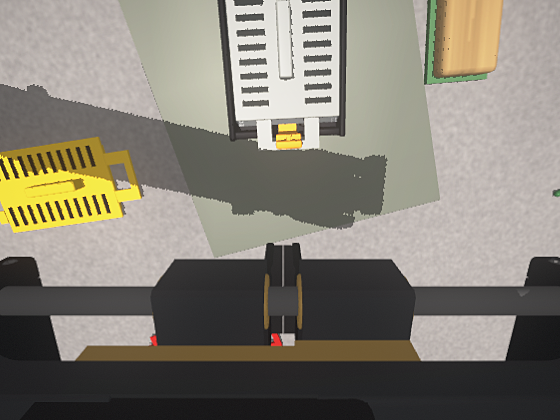

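Seen from close by: the tab head is at (289,140), the rib runs along column 282, and the closed fingers are at column 284. The blower's yaw is about 77.3°. I'll turn slightly, align and descend outside the tab.

```bash
python3 -m jog '[[[0,0.3,0,0,0,-2.7,0],[0,0.3,0,0,0,0,0],[0,0,2.5,0,0,0,0],[0,0,2.5,0,0,0,0],[0,0,2.5,0,0,0,0],[0,0,2.5,0,0,0,0],[0,0,2,0,0,0,0],[0,0,2,0,0,0,0],[1,0,0,0,0,0,0],[1,0,0,0,0,0,0],[0,0,0,0,0,0,0],[0,0,0,0,0,0,0]]]'
python3 look.py pics/w2.png
```

```text
time: 6.75
position: [0.5077, -0.3244, 0.1061]
tool_rot: [2.449, 1.964, 0.001]
ft_force: [-0.1, -0.1, -0.4]
grip_width: 0.006
tab_face [(0.58, 284, 215, [0.514, -0.298, 0.085])]
cover_lip [(0.73, 43, 223, [0.373, -0.277, 0.069])]
cover_rib [(0.58, 285, 28, [0.535, -0.209, 0.078])]
cover [(0.65, 285, 13, [0.537, -0.199, 0.065])]
unit []
tab [(0.85, 288, 172, [0.52, -0.288, 0.016])]
7.1 [ 0.5064 -0.3251  0.1047] [[0.219, 0.976, 0.0], [0.976, -0.219, -0.0], [-0.0, 0.0, -1.0]] yaw 77.35894959699216 [ 0.47  0.24 -0.47] 0.0041395475166697395 [ 0.88  0.36 -0.43  1.72  0.16  1.1   0.18]
```

View pics/w2.png

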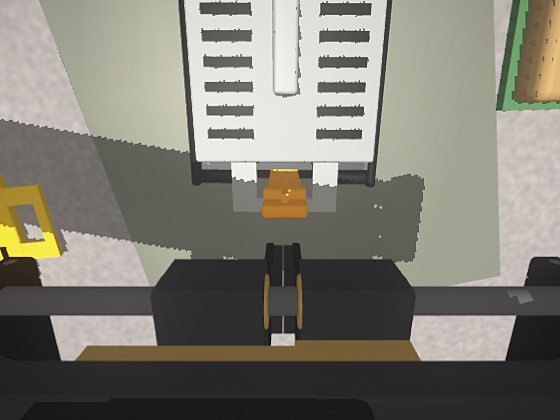

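Fingers (column 284) and tab head (284,205) are aligned with about 15 mm of gap. I'll advance gently.

```bash
python3 -m jog '[[[0.4,0,0.15,0,0,0,0],[0.3,0,0,0,0,0,0],[0.1,0,0,0,0,0,0],[0.1,0,0,0,0,0,0],[0.1,0,0,0,0,0,0],[0.1,0,0,0,0,0,0]]]'
for i in 1; do python3 -m jog '[[[0.1,0,0,0,0,0,0],[0.1,0,0,0,0,0,0]]]'; done; python3 -m jog '[[[0.1,0,0,0,0,0,0],[0.1,0,0,0,0,0,0]]]'; python3 -m jog '[[[0.1,0,0,0,0,0,0],[0.1,0,0,0,0,0,0]]]'
```

```text
time: 7.7
position: [0.5089, -0.314, 0.1031]
tool_rot: [2.452, 1.964, -0.0]
ft_force: [0.5, -0.5, -0.4]
grip_width: 0.005
time: 7.9
position: [0.5093, -0.312, 0.1031]
tool_rot: [2.452, 1.964, -0.0]
ft_force: [0.4, 0.9, -0.4]
grip_width: 0.007
time: 8.1
position: [0.5098, -0.31, 0.1031]
tool_rot: [2.452, 1.964, -0.0]
ft_force: [-0.6, 0.6, 0.3]
grip_width: 0.006
time: 8.3
position: [0.5101, -0.3083, 0.1031]
tool_rot: [2.452, 1.964, -0.001]
ft_force: [-1.1, -1.5, -0.1]
grip_width: 0.008
```

```bash
python3 -m jog '[[[0.1,0,0,0,0,0,0],[0.1,0,0,0,0,0,0]]]' | sed -n '2p;4p'; python3 -m jog '[[[0.1,0,0,0,0,0,0],[0.1,0,0,0,0,0,0]]]'| sed -n '2p;4p'; python3 -m jog '[[[0.1,0,0,0,0,0,0],[0.1,0,0,0,0,0,0]]]'| sed -n '2p;4p'
```

```text
position: [0.5101, -0.3081, 0.1031]
ft_force: [-0.5, -5.0, -1.0]
position: [0.5105, -0.3054, 0.1031]
ft_force: [-0.7, -5.1, -0.9]
position: [0.5114, -0.3025, 0.1031]
ft_force: [-1.7, -3.9, -0.7]
```

```bash
for i in 1; do python3 -m jog '[[[0.1,0,0,0,0,0,0],[0.1,0,0,0,0,0,0]]]' | sed -n '2p;4p'; python3 -m jog '[[[0.1,0,0,0,0,0,0],[0.1,0,0,0,0,0,0]]]'| sed -n '2p;4p'; python3 -m jog '[[[0.1,0,0,0,0,0,0],[0.1,0,0,0,0,0,0]]]'| sed -n '2p;4p'; done
```

```text
position: [0.5119, -0.3003, 0.1031]
ft_force: [-1.9, -5.1, -0.3]
position: [0.5124, -0.2983, 0.1031]
ft_force: [-1.4, -4.8, -0.4]
position: [0.5126, -0.2971, 0.1032]
ft_force: [-1.8, -7.4, -0.2]
```

```bash
python3 -m jog '[[[0.1,0,0,0,0,0,0],[0,0,0,0,0,0,0]]]' | sed -n '2p;4p'; python3 -m jog '[[[0.1,0,0,0,0,0,0],[0,0,0,0,0,0,0]]]'| sed -n '2p;4p'; python3 -m jog '[[[0.1,0,0,0,0,0,0],[0,0,0,0,0,0,0]]]'| sed -n '2p;4p'
```

```text
position: [0.5128, -0.2964, 0.1032]
ft_force: [-2.2, -6.0, 0.3]
position: [0.513, -0.2957, 0.1033]
ft_force: [-0.9, -7.2, -0.3]
position: [0.5131, -0.2951, 0.1034]
ft_force: [-1.8, -7.6, 0.9]
```

```bash
python3 -m jog '[[[0.1,0,0,0,0,0,0],[0,0,0,0,0,0,0]]]' | sed -n '2p;4p'; python3 -m jog '[[[0.05,0,0,0,0,0,0],[0,0,0,0,0,0,0]]]'| sed -n '2p;4p'; python3 -m jog '[[[0.05,0,0,0,0,0,0],[0,0,0,0,0,0,0]]]'| sed -n '2p;4p'
python3 - <<'E'
from h import *
im=imaging.get_image("scene");f=im["frame"][170:240,190:310];cv2.imwrite("pics/s2.png",cv2.resize(f[:,:,::-1],None,fx=6,fy=6,interpolation=cv2.INTER_CUBIC))
E
```

```text
position: [0.5133, -0.2943, 0.1035]
ft_force: [-2.5, -7.1, 0.5]
position: [0.5134, -0.294, 0.1035]
ft_force: [-1.7, -7.1, 0.6]
position: [0.5134, -0.2938, 0.1035]
ft_force: [-2.2, -8.0, 1.1]
```

View pics/s2.png

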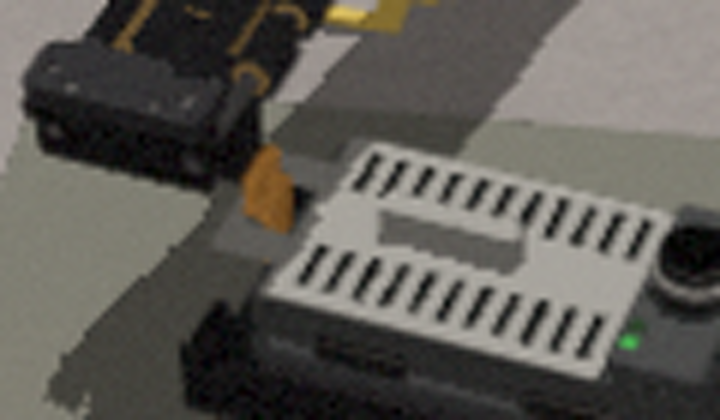

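The fingers press the tab head at about (265,190) in the crop. The plate is still flush, so the cover is not popped yet. I'll keep going.

```bash
python3 -m jog '[[[0.08,0,0,0,0,0,0],[0,0,0,0,0,0,0]]]' | sed -n '2p;4p'; python3 -m jog '[[[0.08,0,0,0,0,0,0],[0,0,0,0,0,0,0]]]'| sed -n '2p;4p'; python3 -m jog '[[[0.08,0,0,0,0,0,0],[0,0,0,0,0,0,0]]]'| sed -n '2p;4p'
```

```text
position: [0.5136, -0.2931, 0.1036]
ft_force: [-1.9, -8.4, 1.2]
position: [0.5137, -0.2924, 0.1036]
ft_force: [-2.2, -8.5, 1.4]
position: [0.5139, -0.2917, 0.1036]
ft_force: [-2.0, -5.5, 2.7]
```

```bash
python3 -m jog '[[[0.08,0,0,0,0,0,0],[0,0,0,0,0,0,0]]]' | sed -n '2p;4p'; python3 -m jog '[[[0.06,0,0,0,0,0,0],[0,0,0,0,0,0,0]]]'| sed -n '2p;4p'
```

```text
position: [0.5142, -0.2901, 0.1036]
ft_force: [-2.3, -7.2, 2.4]
position: [0.5143, -0.2898, 0.1036]
ft_force: [-2.3, -6.9, 2.1]
```

The force dropped from 8.5 to 5.5 N, which is probably the pop. I'll look.

```bash
python3 - <<'E'
from h import *
im=imaging.get_image("scene");f=im["frame"][170:240,190:310];cv2.imwrite("pics/s3.png",cv2.resize(f[:,:,::-1],None,fx=6,fy=6,interpolation=cv2.INTER_CUBIC))
E
```

```text
(no output)
```

View pics/s3.png

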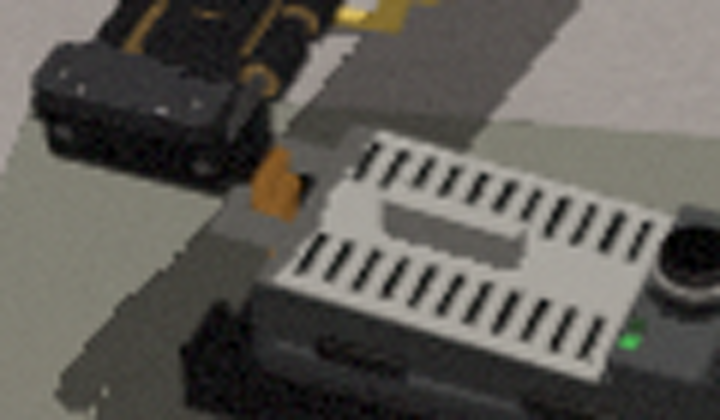

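The plate's tab end has risen (its edge moved from y 145 to 130 at x 365, and the gap below widened), so it popped. I'll retreat, rise, open and go above the rib.

```bash
python3 -m jog '[[[-1,0,0,0,0,0,0],[-2,0,0,0,0,0,0],[0,0,-3,0,0,0,0],[0,0,-4,0,0,0,4],[0,0,-4,0,0,0,4],[4,0,0,0,0,0,4],[4,0,0,0,0,0,4],[2,0,0,0,0,0,4],[0,0,0,0,0,0,4],[0,0,0,0,0,0,4]]]'
python3 look.py pics/w3.png
```

```text
time: 12.8
position: [0.5303, -0.2181, 0.2129]
tool_rot: [-2.449, -1.966, -0.001]
ft_force: [0.1, -0.4, -0.3]
grip_width: 0.448
tab_face [(0.76, 281, 276, [0.514, -0.285, 0.085])]
cover_lip [(0.64, 281, 281, [0.51, -0.299, 0.069])]
cover_rib [(0.84, 49, 285, [0.288, -0.249, 0.078]), (0.83, 287, 187, [0.538, -0.203, 0.078])]
cover [(0.84, 287, 178, [0.539, -0.198, 0.065]), (0.56, 47, 282, [0.276, -0.251, 0.065])]
unit []
tab []
13.15 [ 0.5297 -0.2203  0.2129] [[0.22, 0.976, -0.0], [0.976, -0.22, 0.0], [0.0, -0.0, -1.0]] yaw 77.30698661492691 [-0.12  0.62 -0.35] 0.45932336552860326 [ 0.79  0.21 -0.5   1.67  0.11  1.28  0.04]
```

View pics/w3.png

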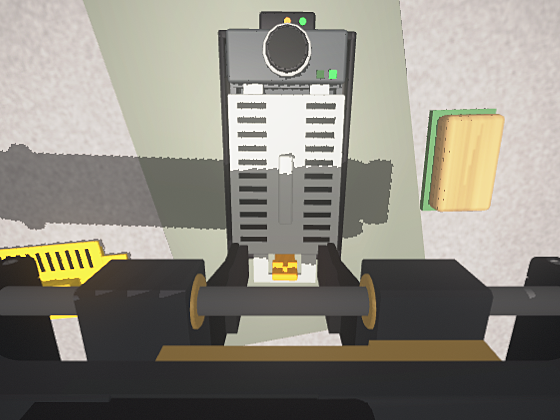

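The popped cover shows its rib at (285,153–225), between the open fingers. I'll centre over it, descend and grip.

```bash
python3 -m jog '[[[2,0.15,0,0,0,0,4],[0,0,3,0,0,0,4],[0,0,3,0,0,0,4],[0,0,2.5,0,0,0,4],[0,0,1.5,0,0,0,4],[0,0,0.8,0,0,0,4],[0,0,0.3,0,0,0,4],[0,0,0.3,0,0,0,4],[0,0,0,0,0,0,4]]]' 25
python3 -m jog '[[[0,0,0,0,0,0,0],[0,0,0,0,0,0,0],[0,0,0,0,0,0,0],[0,0,0,0,0,0,0],[0,0,0,0,0,0,0]]]' 25
```

```text
time: 14.05
position: [0.5364, -0.2005, 0.0997]
tool_rot: [2.451, 1.963, 0.001]
ft_force: [0.1, -0.4, -0.4]
grip_width: 0.456
time: 14.55
position: [0.5359, -0.2004, 0.0992]
tool_rot: [2.452, 1.964, 0.0]
ft_force: [0.2, 1.1, 0.2]
grip_width: 0.135
```

Rib gripped (11.8 mm). I'll swing the tab end up by 5° about the tongues, then check forces.

```bash
python3 -m jog '[[[0.06,0,-0.15,0,-1,0,0],[0.06,0,-0.15,0,-1,0,0],[0.06,0,-0.15,0,-1,0,0],[0.06,0,-0.15,0,-1,0,0],[0.06,0,-0.15,0,-1,0,0],[0,0,0,0,0,0,0]]]'
python3 -m jog '[[[-0.2,0,0,0,0,0,0],[-0.2,0,0,0,0,0,0],[-0.2,0,0,0,0,0,0]]]'
```

```text
time: 15.15
position: [0.5365, -0.1968, 0.1066]
tool_rot: [2.406, 1.93, -0.107]
ft_force: [-0.9, -2.4, -1.6]
grip_width: 0.137
time: 15.45
position: [0.5355, -0.2028, 0.107]
tool_rot: [2.408, 1.929, -0.104]
ft_force: [0.0, -0.2, -1.7]
grip_width: 0.132
```

```bash
python3 - <<'E'
from h import *
im=imaging.get_image("scene");f=im["frame"][150:240,190:340];cv2.imwrite("pics/s4.png",cv2.resize(f[:,:,::-1],None,fx=5,fy=5,interpolation=cv2.INTER_CUBIC))
print(ctrl.get_state()["ft_force"])
E
```

```text
[-0.19976415 -0.07444198 -1.68568222]
```

View pics/s4.png

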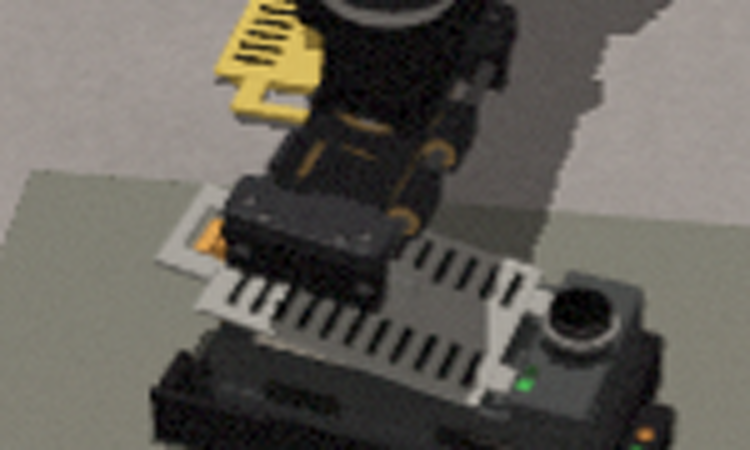

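The swing is smooth, the measured load is about the cover's weight, and the tongues show at (500,390). I'll draw further in -x.

```bash
python3 -m jog '[[[-0.2,0,0,0,0,0,0],[-0.2,0,0,0,0,0,0],[-0.2,0,0,0,0,0,0]]]'; python3 -m jog '[[[-0.2,0,0,0,0,0,0],[-0.2,0,0,0,0,0,0],[0,0,0,0,0,0,0]]]'|sed -n '2p;4p'; python3 -m jog '[[[0,0,-0.3,0,0,0,0],[0,0,-0.3,0,0,0,0],[0,0,-0.3,0,0,0,0]]]'|sed -n '2p;4p'
python3 - <<'E'
from h import *
im=imaging.get_image("scene");f=im["frame"][150:240,190:340];cv2.imwrite("pics/s5.png",cv2.resize(f[:,:,::-1],None,fx=5,fy=5,interpolation=cv2.INTER_CUBIC))
E
```

```text
time: 15.8
position: [0.5339, -0.209, 0.1075]
tool_rot: [2.408, 1.929, -0.105]
ft_force: [0.3, -0.6, -1.8]
grip_width: 0.137
position: [0.5333, -0.2118, 0.1078]
ft_force: [0.3, 3.3, -0.8]
position: [0.5332, -0.2127, 0.1172]
ft_force: [0.0, -0.1, -1.4]
```

View pics/s5.png

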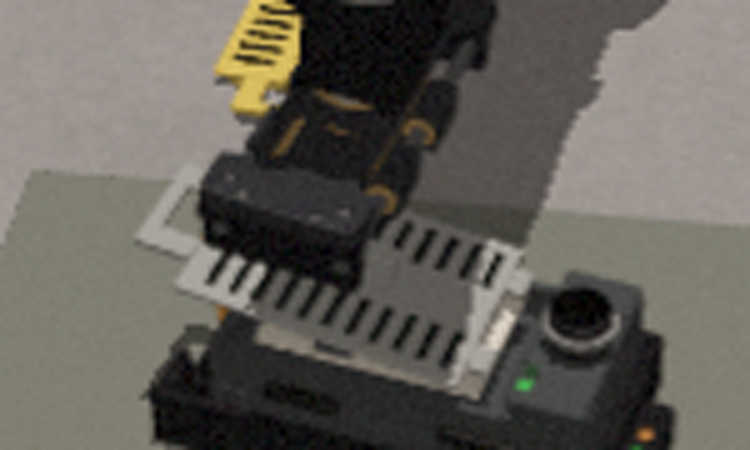

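The tongues are out: the filter shows beyond the plate end at (500,330), and the blower stayed put. I'll lift and level.

```bash
python3 -m jog '[[[0,0,-1.5,0,0,0,0],[0,0,-3,0,0,0,0],[0,0,-3,0,0,0,0],[0,0,-2.5,0,0,0,0],[0,0,0,0,4,0,0],[0,0,0,0,4,0,0],[0,0,0,0,0,0,0],[0,0,0,0,0,0,0]]]'
python3 - <<'E'
from h import *
s=ctrl.get_state();m=R.from_rotvec(s["tool_rot"]).as_matrix()
print(m.T@(np.array([.512,.199,s["position"][2]])-s["position"]),m.round(3).tolist())
im=imaging.get_image("scene")
cv2.imwrite("pics/s6.png",cv2.resize(im["frame"][110:250,150:350][:,:,::-1],None,fx=4,fy=4,interpolation=cv2.INTER_CUBIC))
E
```

```text
time: 17.25
position: [0.535, -0.204, 0.2169]
tool_rot: [-2.428, -1.943, -0.062]
ft_force: [-0.8, 0.3, -1.9]
grip_width: 0.133
[ 0.38761078 -0.11077927  0.01963955] [[0.219, 0.976, 0.011], [0.974, -0.219, 0.049], [0.051, 0.0, -0.999]]
```

View pics/s6.png

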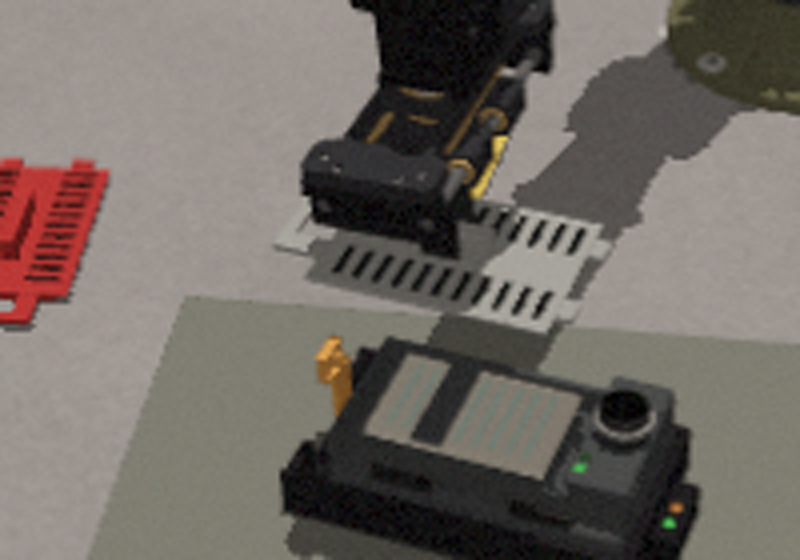

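The cover is held clear and about parallel to the blower, which sits in its cradle. I'll carry it over the box.

```bash
python3 -m jog '[[[2,-0.6,0.1,0,0,0,0],[3.6,-1.05,0.18,0,0,0,0],[3.6,-1.05,0.18,0,0,0,0],[3.6,-1.05,0.18,0,0,0,0],[3.6,-1.05,0.18,0,0,0,0],[3.6,-1.05,0.18,0,0,0,0],[3.6,-1.05,0.18,0,0,0,0],[3.6,-1.05,0.18,0,0,0,0],[3.6,-1.05,0.18,0,0,0,0],[3.6,-1,0.18,0,0,0,0],[3.6,-1,0.18,0,0,0,0],[0.8,0,0,0,0,0,0]]]'
python3 -m jog '[[[0,0,0,0,0,0,0],[0,0,0,0,0,0,0]]]'
python3 - <<'E'
from h import *
im=imaging.get_image("scene");t=imaging.get_image("top")
a=cv2.resize(im["frame"][150:290,340:500],(800,700))[:, :, ::-1];b=cv2.resize(t["frame"][140:260,75:215],(700,600))[:,:,::-1]
cv2.imwrite("pics/s7.png",np.hstack([cv2.resize(a,(400,350)),cv2.resize(b,(400,350))]))
for l in("cover_rib","cover","cover_lip"):
  for c in(im,t):
    n="scene" if c is im else "top"
    print(l,n,[(round(r["conf"],2),round(r["point"][1]*560),round(r["point"][0]*420)) for r in finder.spot_point(l,n)])
E
```

```text
time: 18.5
position: [0.5092, 0.2077, 0.2183]
tool_rot: [-2.414, -1.955, -0.065]
ft_force: [-0.2, 0.2, -1.8]
grip_width: 0.132
time: 18.7
position: [0.5121, 0.1993, 0.2175]
tool_rot: [-2.426, -1.945, -0.062]
ft_force: [0.2, -0.1, -1.1]
grip_width: 0.132
cover_rib scene [(0.94, 434, 177), (0.75, 256, 150), (0.73, 153, 164), (0.63, 242, 284)]
cover_rib top [(0.94, 128, 184), (0.86, 323, 308), (0.78, 434, 269)]
cover scene [(0.96, 260, 149), (0.93, 154, 166), (0.88, 439, 183)]
cover top [(0.97, 323, 309), (0.84, 432, 274), (0.67, 129, 188)]
cover_lip scene [(0.82, 393, 170), (0.75, 243, 173), (0.59, 146, 186)]
cover_lip top [(0.82, 168, 201), (0.58, 426, 239)]
```

View pics/s7.png

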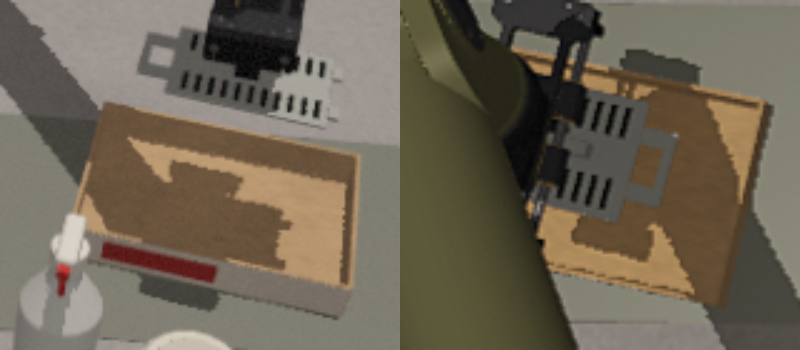

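```bash
python3 - <<'E'
from h import *
a=imaging.get_image("scene");b=imaging.get_image("top")
for n,p,q in(("rib",(434,177),(128,184)),("lip",(393,170),(168,201))):
    print(n,tri([(a,(p[1]/420,p[0]/560)),(b,(q[1]/420,q[0]/560))]))
E
python3 -m jog '[[[-0.1,0,2,0,0,0,0],[-0.1,0,2.5,0,0,0,0],[-0.1,0,2.5,0,0,0,0],[-0.1,0,2.5,0,0,0,0],[-0.1,0,2.5,0,0,0,0],[-0.1,0,2,0,0,0,0],[-0.1,0,1.2,0,0,0,0],[-0.1,0,0.8,0,0,0,0],[0,0,0,0,0,0,0],[0,0,0,0,0,0,0]]]'
python3 -m jog '[[[0,0,0.3,0,0,0,0],[0,0,0.3,0,0,0,0],[0,0,0,0,0,0,0]]]'
```

```text
rib (array([0.52074307, 0.19243588, 0.20617649]), [4.1, 4.1])
lip (array([0.48526257, 0.10279764, 0.18820015]), [3.7, 3.7])
time: 20.2
position: [0.5133, 0.2002, 0.0582]
tool_rot: [-2.426, -1.943, -0.065]
ft_force: [0.8, 0.2, -1.8]
grip_width: 0.133
time: 20.5
position: [0.5127, 0.2002, 0.0515]
tool_rot: [-2.426, -1.943, -0.063]
ft_force: [-0.2, 0.5, -0.7]
grip_width: 0.133
```

```bash
python3 -m jog '[[[0,0,0.3,0,0,0,0],[0,0,0.3,0,0,0,0],[0,0,0,0,0,0,0]]]'|sed -n '2p;4p'
python3 -m jog '[[[0,0,0.2,0,0,0,0],[0,0,0,0,0,0,0]]]'|sed -n '2p;4p'
python3 -m jog '[[[0,0,0.2,0,0,0,0],[0,0,0,0,0,0,0]]]'|sed -n '2p;4p'
python3 -m jog '[[[0,0,0.15,0,0,0,0],[0,0,0,0,0,0,0]]]'|sed -n '2p;4p'
```

```text
position: [0.5124, 0.2005, 0.045]
ft_force: [0.0, -0.3, -0.3]
position: [0.5127, 0.2007, 0.0433]
ft_force: [0.1, -0.8, -0.9]
position: [0.5127, 0.2008, 0.0413]
ft_force: [-0.7, 0.0, -1.6]
position: [0.5127, 0.2009, 0.0399]
ft_force: [0.3, 1.3, -1.5]
```

```bash
python3 -m jog '[[[0,0,0.15,0,0,0,0],[0,0,0,0,0,0,0]]]'|sed -n '2p;4p'
python3 -m jog '[[[0,0,0.15,0,0,0,0],[0,0,0,0,0,0,0]]]'|sed -n '2p;4p'
python3 - <<'E'
from h import *
im=imaging.get_image("scene")
cv2.imwrite("pics/s8.png",cv2.resize(im["frame"][170:280,350:500][:,:,::-1],None,fx=5,fy=5,interpolation=cv2.INTER_CUBIC))
E
```

```text
position: [0.513, 0.2011, 0.0391]
ft_force: [-1.7, 0.2, 4.3]
position: [0.5131, 0.2011, 0.039]
ft_force: [-6.7, -3.2, 16.3]
```

View pics/s8.png

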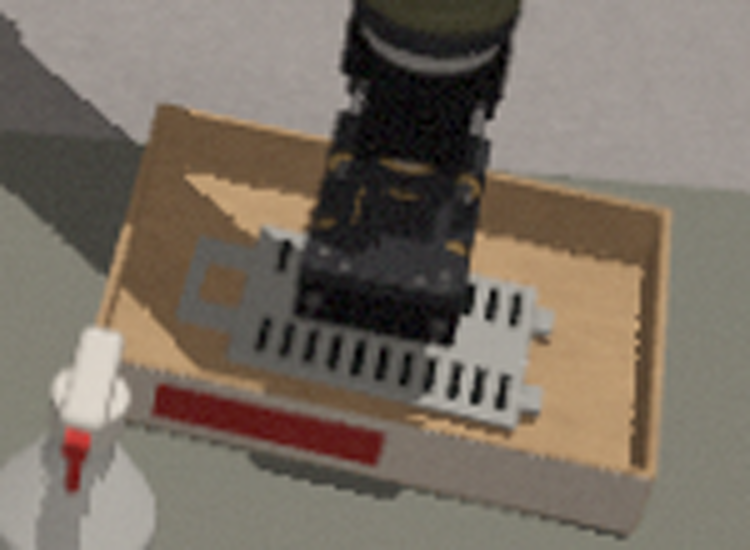

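The cover is on the box floor, inside the walls, with 16 N contact. I'll relieve the load, open and rise.

```bash
python3 -m jog '[[[0,0,-0.15,0,0,0,0],[0,0,0,0,0,0,3],[0,0,0,0,0,0,3],[0,0,0,0,0,0,3],[0,0,0,0,0,0,3],[0,0,-0.5,0,0,0,3],[0,0,-2,0,0,0,3],[0,0,-3,0,0,0,3],[0,0,-4,0,0,0,3],[0,0,-4,0,0,0,3],[0,0,-2,0,0,0,3]]]'
python3 -m jog '[[[-3,0,0,0,0,0,3],[-3,0,0,0,0,0,3],[-3,0,0,0,0,0,3],[0,0,0,0,0,0,3],[0,0,0,0,0,0,3]]]'
python3 - <<'E'
from h import *
im=imaging.get_image("scene");t=imaging.get_image("top")
for l,a in(("cover_rib",.022),("cover_lip",.013),("cover",.009),("unit",.006),("tab",.016)):
  for n,c in(("scene",im),("top",t)):
    print(l,n,[(round(r["conf"],2),atz(c,r["point"],a).round(3).tolist()) for r in finder.spot_point(l,n)])
cv2.imwrite("pics/s9.png",cv2.resize(im["frame"][150:290,210:500][:,:,::-1],(800,386),interpolation=cv2.INTER_CUBIC))
print(ctrl.get_state()["ft_force"])
E
```

```text
time: 22.95
position: [0.5125, 0.1939, 0.1973]
tool_rot: [-2.427, -1.945, -0.071]
ft_force: [0.2, 1.4, -0.4]
grip_width: 0.342
time: 23.45
position: [0.4916, 0.1051, 0.189]
tool_rot: [-2.428, -1.942, -0.064]
ft_force: [0.2, 0.1, 0.2]
grip_width: 0.342
cover_rib scene [(0.92, [0.5, 0.203, 0.022]), (0.62, [0.338, -0.554, 0.022])]
cover_rib top [(0.89, [0.341, -0.55, 0.022]), (0.82, [0.234, -0.269, 0.022])]
cover_lip scene [(0.91, [0.428, -0.549, 0.013]), (0.73, [0.333, -0.275, 0.013]), (0.56, [0.485, 0.113, 0.013])]
cover_lip top [(0.92, [0.417, -0.539, 0.013]), (0.91, [0.319, -0.293, 0.013]), (0.59, [0.493, 0.112, 0.013])]
cover scene [(0.82, [0.243, -0.265, 0.009]), (0.66, [0.321, -0.562, 0.009])]
cover top [(0.94, [0.325, -0.557, 0.009]), (0.72, [0.229, -0.269, 0.009])]
unit scene [(0.61, [0.53, -0.198, 0.006])]
unit top [(0.71, [0.548, -0.185, 0.006])]
tab scene [(0.7, [0.545, -0.189, 0.016]), (0.46, [0.52, -0.279, 0.016]), (0.24, [0.442, -0.307, 0.016])]
tab top [(0.6, [0.52, -0.283, 0.016]), (0.18, [0.706, -0.236, 0.016])]
[0.06525219 0.44763165 0.06823034]
```

The networks put the rib at (0.50, 0.20), and the two cameras agree on the lip to about 8 mm at the height for lying flat. The gripper is clear, so I'm handing in.

```bash
python3 -c "
from bench import close_job
print(close_job())"
```

```text
the job is handed in; nothing more can be done
None
```

The cover is off the blower and lying in the cardboard box, and the job is handed in; no verdict was reported.

- **Tab:** I pressed it in steps. The blower slid about 10 mm, then the tab bent at about 8.5 N by the wrist readings between steps, under the 15 N limit. The force then dropped to 5.5 N and the cover popped.
- **Cover removal:** I gripped the rib, swung the cover up about 5° and drew it back about 15 mm. It lifted free with only its own weight on the wrist, and the picture after the lift showed the blower still in its cradle.
- **Placing:** I set the cover down until I felt the floor (peak 16 N, a bit firmer than needed), eased off, opened the gripper and backed away.

**Last checks:**
- The networks put the rib about 10 to 20 mm from the box centre, depending on which centre estimate is used.
- The two cameras agreed on the lip to about 8 mm at the height it should have lying flat.
- The blower was found where the push had left it, with the two cameras about 20 mm apart on its position.
- The wrist force was near zero, and the clock stood at about 23.5 s of the 67 s allowed.

**What did not check out:**
- The last picture, after release, could not be viewed because the 12-picture limit was reached. That the cover lies flat and is released rests on the numbers above and on the picture taken just before letting go.
- An estimate taken while carrying the cover showed the lip about 9 mm lower than expected, which would be a tilt of about 0.1 rad. I took that as measurement noise; I expected any such tilt to settle once the cover touched the floor.
- I did not measure again whether the spray bottle, round filter and sanding block had moved. The arm did not go near them.

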